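# Tip the drained vial trays onto their backs

### The job

Two empty white vial trays have been left standing on edge on the rubber drying mat to drain. Without lifting them, push each of them over onto its closed back so that it lies flat on the mat with its open compartments facing up. Leave the tray that already lies flat, and all the other things on the bench, undisturbed.

Things in the scene. Friction and masses are not known exactly. Their poses are not given: they have to be found in the camera images.
- tray_a: Empty white vial tray, 108 x 72 x 35 mm, about 150 g, one 108 x 72 face open (6 x 4 cells of 15 mm, walls 2.5), the other closed. It starts standing on a long edge: 72 mm high, 108 wide, 35 deep. Origin: middle of the underside it stands on. Own x axis: out of the open face (roughly towards or away from the robot); y: along the width; z up. When it lies open side up, x points up.
- tray_a_center (a point): Centre of tray_a's block, axes as tray_a; 40 mm above the bench while it stands on the mat, 21.5 mm lying flat. Pushed on the open face near the top, against its x axis, the tray turns over its lower rear edge and, past a lean of about 27 degrees, falls by itself onto its closed face.
- tray_b: Second tray, identical to tray_a, with the same origin and axes, standing elsewhere on the mat and facing roughly the other way.
- tray_b_center (a point): Centre of tray_b's block, axes as tray_b; 40 mm above the bench while it stands on the mat, 21.5 mm when it lies flat on it.
- mat: Black rubber drying mat fixed to the bench, 320 (x) x 600 (y) x 4 mm. Origin: centre of its underside, on the bench.
- full_tray: Bystander: a tray of the same kind, already lying flat between the two standing ones with small vials in it, 108 x 72 mm, 47 mm high over the vial caps, 350 g. Origin: centre of its underside, y along its length, z up.
- vial: Bystander: crimp-cap glass vial standing on the mat, 23 mm across, 75 mm high, easily knocked over. Origin: centre of its underside.
- jar: Bystander: amber jar with white cap, 66 mm across, 95 mm high, left of the mat. Origin: centre of its underside.
- beaker: Bystander: glass beaker, 68 mm across, 85 mm high, right of the mat. Origin: centre of its underside.
- wash_bottle: Bystander: clear plastic bottle, 60 mm across, 140 mm high, right of the mat. Origin: centre of its underside.
- tip_box: Bystander: grey box 85 x 120 x 50 mm, left of the mat. Origin: centre of its underside.
- spatula: Bystander: thin steel lab spatula, 180 mm long, lying on the bench left of the mat. Origin: middle of its underside, x along its length.
Mind the look-alikes: they are no part of the job. Leave any purple look-alike of the tray_a alone.

How it is judged (in metres and radians):
At the end, for the whole second after the job is handed in: Both trays lie flat on the mat, open side up: open face within 0.1 rad of straight up, block centre 15 to 28 mm above the bench and at least 20 mm inside the mat's edges, and at rest (angle between each of tray_a, tray_b's own x axis and vertical below 0.1 rad and height (world z) of tray_a_center between 0.015 and 0.028 m and x of tray_a_center in the frame of mat between -0.14 and 0.14 m and y of tray_a_center in the frame of mat between -0.28 and 0.28 m and linear speed of each of tray_a, tray_b below 0.02 m/s and angular speed of each of tray_a, tray_b below 0.2 rad/s and height (world z) of tray_b_center between 0.015 and 0.028 m and x of tray_b_center in the frame of mat between -0.14 and 0.14 m and y of tray_b_center in the frame of mat between -0.28 and 0.28 m); the robot touches nothing.
It fails at once if a standing tray is lifted or carried (its centre rises above 60 mm over the bench) (height (world z) of any of tray_a_center, tray_b_center above 0.06 m).
It fails at once if a bystander is moved by more than 20 mm (distance of any of full_tray, vial, jar, beaker, wash_bottle, tip_box, spatula from where it was at the start of the episode above 0.02 m).
It fails at once if a standing bystander is tipped by more than 0.3 rad (angle between any of full_tray, vial, jar, beaker, wash_bottle, tip_box's own z axis and vertical above 0.3 rad).
It also fails if it takes over 46 s, if anything falls off the work surface, if the arm or the gripper's body presses on something with over 40 N, if the wrist force passes 120 N, or if a joint passes its speed limit or range.

### The arm

A 6-joint arm with a two-finger parallel gripper is mounted at the origin on the work surface. World frame = base frame: x ahead of the robot, y to its left, z up, the work surface at z = 0. Lengths are in mm, angles in rad, forces in N, time in s.
With the tool pointing down it reaches from about 350 to 775 mm from the base axis. Payload 7.3 kg.
Tool frame: the origin (TCP) lies at the centre of the arm's flange, where the gripper is bolted on; the fingertips stand 178 mm ahead of it and the grasp point (between the pads) lies 159 mm ahead of it; z points along the fingers, y is the line along which they close (so a half turn about z gives the same grasp; the last joint's range is limited). The gripper opens to 92 mm and grips with 3 to 60 N. Pads are 19 mm wide; open, the fingers measure 130 mm over their backs; the gripper's body (75 mm by 190 mm) begins 47 mm behind the grasp point.
Start: joints at [1.144, 0.342, 1.524, -0, 1.275, -0.146], TCP at [145.468, 504.447, 404.741] pointing down, gripper open.
Joint ranges: [-2.53, 2.53], [-0.77, 2.02], [0.04, 2.7], [-1, 4.14], [0.28, 2.66], [-3.11, 3.11]. Speed limits (rad/s): [2.57, 2.57, 3.14, 3.14, 3.14, 3.14].

### API

Orientations are given as [roll, pitch, yaw] about the fixed x, y, z axes, in that order (R = Rz(yaw) Ry(pitch) Rx(roll)).
In Python, from plant import * gives the robot as it stands. The module is installed in compiled form; this text tells all that it offers.
- The arm moves only by the shell command python3 -m inch 'ROWS'. ROWS is JSON, a list of rows, each a list of 5 numbers: the shift along the tool's x, y, z in m, then the turn about the tool's z in rad, then the opening, from 0 (shut) to 1 (fully open). In form: [[tx, ty, tz, spin, claw], ...]. A call has 1 to 8 rows; each row is the pose to reach, as a shift and turn from the pose commanded when the call began, along the tool's axes at that moment; what a row does not reach only later rows make up. A row lasts 1/12 s, in which the tool goes at most 41.7 mm and 7.16 degrees, less where a joint would pass 70% of its speed; a pose out of reach is approached as far as the arm can. A call with a gripper value outside its range is refused whole. The fingers move at their own pace and stop on an object; the grip force is fixed at half the most. Time passes only in rows, so rows that repeat a pose let the fingers close. It gives the time, the measured TCP pose, the force, the opening and the grip force at its end, in the units of the state.
- get_obs(): the state, without advancing time (a new reading comes with each control period).
- capture(name): name is "side" or "top" or "wrist"; returns a dict with "color" (420x560x3 uint8, red, green, blue), "intrinsics" (3x3 intrinsics, pixels), "pose" (4x4, takes a point from camera to world coordinates). Camera axes: x right, y down, z forward; pixel columns grow to the right and rows downward; lengths in mm; the calibration is good to about 2 mm. A picture is of the moment at which its call begins. There is no depth.
- close_job(): hands the job in; it is judged then, once.
Trained networks look in a picture, given as the dict that the camera call returned (one of the last four; its "shot" number tells which), for a name from the list of things; names that differ only in an ending like _2 or _b are one class to them, and where a whole thing is asked for, a point or a joint stands for the part that bears it (a point fixed in the world has none). Each returns a list of dicts, best first, with "conf" (0 to 1); they miss things now and then, are a little off and sometimes report something else, mostly with a low value. They report only what shows in the picture. A call takes as long as a camera call. They do not tell look-alikes from the thing itself.
- look_for(picture, target): "rect" ([centre column, centre row, width, height] in pixels, round what is visible of it).
- trace(picture, target): "pixels" (420x560 bool, what is visible of it) and "rect" ([centre column, centre row, width, height] in pixels, round what is visible of it).
- tip_of(picture, target): "centre" ([column, row] in pixels: a listed point, or the origin of a listed thing).
The state is a dict: "time": time; "joint_positions": joint angles; "dq": joint speeds; "tau": joint torques, N m; "tool_pos": TCP position; "tcp_rot": TCP orientation; "contact_force": force on the tool from outside, world axes, zero at the start; "moment": the same for the moment, N m; "grip_width": finger opening in mm; "finger_force": force on a finger pad.
Only numpy, scipy, OpenCV 4.12 (cv2) and the standard library are available. Lean on these libraries where they do the work, as an engineer would, in place of code of your own. Each camera call takes 0.05 s, during which the arm holds its last target. There are 200 camera calls.

## Working session

There is one attempt and no reset: what is moved stays moved. The work goes in short steps, Python scripts to look and compute and a shell command to move; the robot and the scene stay as the last step left them, time stands still between calls to the robot, and variables do not carry over. Pictures are saved under pics/ and viewed, at most 10 in all, crops included, and the job is handed in when it is done.

```bash
mkdir -p pics; cat > h.py <<'E'
from plant import *
import numpy as np, cv2
def ray(p,uv,z):
    K=np.array(p["intrinsics"]);T=np.array(p["pose"])
    d=T[:3,:3]@np.linalg.inv(K)@np.array([uv[0],uv[1],1.]);o=T[:3,3]
    return o+d*(z-o[2])/d[2]
def save(p,n,crop=None,s=1):
    im=p["color"][:,:,::-1]
    if crop: im=im[crop[1]:crop[3],crop[0]:crop[2]]
    cv2.imwrite("pics/"+n,cv2.resize(im,None,fx=s,fy=s,interpolation=cv2.INTER_CUBIC))
E
python3 - <<'E'
from h import *
np.set_printoptions(precision=1,suppress=True)
o=get_obs();print(o["time"],o["tool_pos"],o["tcp_rot"],o["grip_width"])
for c in("top","side"):
    p=capture(c);save(p,c+"0.png",s=1.4);print(c,np.array(p["pose"])[:3,3])
    for n,z in(("tray_a_center",40),("tray_a",4),("full_tray",4),("vial",4),("jar",0),("beaker",0),("wash_bottle",0),("mat",0)):
        for d in tip_of(p,n): print(n,np.array(d["centre"]),round(d["conf"],2),ray(p,d["centre"],z)[:2])
    for d in look_for(p,"tray_a"): print("rect",np.array(d["rect"]),round(d["conf"],2))
E
```

```text
0.0 [145.4 504.3 404. ] [-3.1 -0.   2.9] 92.08089379468456
top [ 291.9    3.1 1341.7]
tray_a_center [187.6 153.8] 0.91 [740.9 350.3]
tray_a_center [238.7 223.7] 0.68 [514.9 153.6]
tray_a [186.3 155.1] 0.97 [748.2 363.8]
tray_a [333.3 212.3] 0.81 [ 585.4 -157.6]
full_tray [288.8 203.6] 0.72 [603.6  -5.1]
vial [295.8 244.3] 0.47 [466.7 -38.7]
vial [414.5 251.7] 0.18 [ 473.2 -433.7]
jar [151.4 223.6] 0.83 [498.8 451.6]
beaker [413.3 252.5] 0.94 [ 470.7 -431. ]
wash_bottle [238.4 228. ] 0.71 [507.  157.8]
wash_bottle [293.1 247. ] 0.68 [457.5 -30.5]
wash_bottle [418.5 215.4] 0.56 [ 598.5 -447.1]
wash_bottle [242.9 223.3] 0.55 [524.2 144.3]
mat [292.9 221.7] 0.83 [543.1 -23.6]
rect [237.8 226.7  34.3  20.5] 0.77
rect [186.2 153.4  25.6  36.5] 0.67
rect [334.7 208.4  37.2  24.4] 0.63
side [448.8 899.6 775.2]
tray_a_center [167.1 323.9] 0.89 [748.5 358.5]
tray_a_center [289.1 268.2] 0.84 [509.  152.8]
tray_a [273.  205.1] 0.77 [ 592.4 -153. ]
tray_a [289.9 279.1] 0.57 [505.6 154.6]
tray_a [173.  332.6] 0.57 [742.5 352.9]
tray_a [316.2 167.1] 0.19 [ 473.1 -404. ]
full_tray [268.2 234.9] 0.94 [585.6  -8.4]
full_tray [315.2 167.2] 0.6 [ 476.6 -402.7]
vial [314.1 233.7] 0.65 [456.7 -33.2]
jar [282.8 235.7] 0.56 [544.7 -15.8]
beaker [315.4 166.3] 0.97 [ 476.4 -415.8]
wash_bottle [281.9 158.9] 0.94 [ 601.6 -449. ]
mat [283.9 235.9] 0.65 [541.4 -15.4]
rect [169.4 323.6  57.2  49.2] 0.97
rect [276.2 194.8  19.2  38.5] 0.65
rect [289.9 269.6  25.5  52.8] 0.58
```

View pics/top0.png

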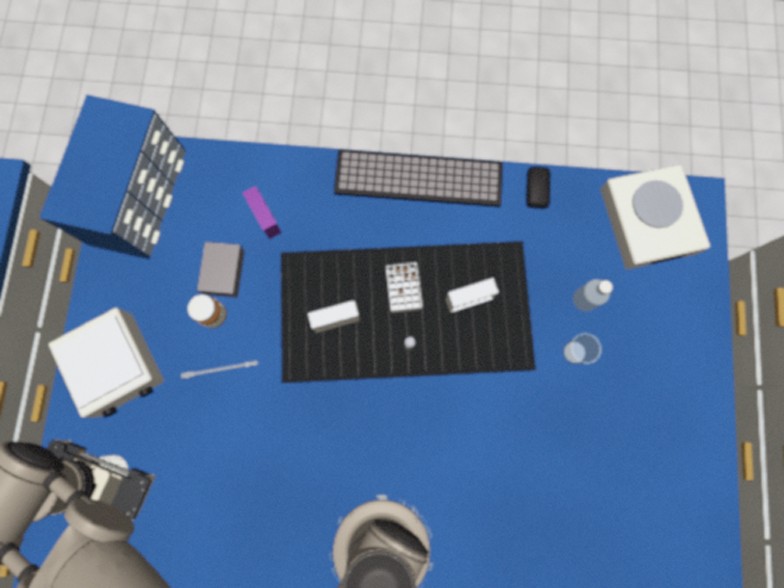

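View pics/side0.png

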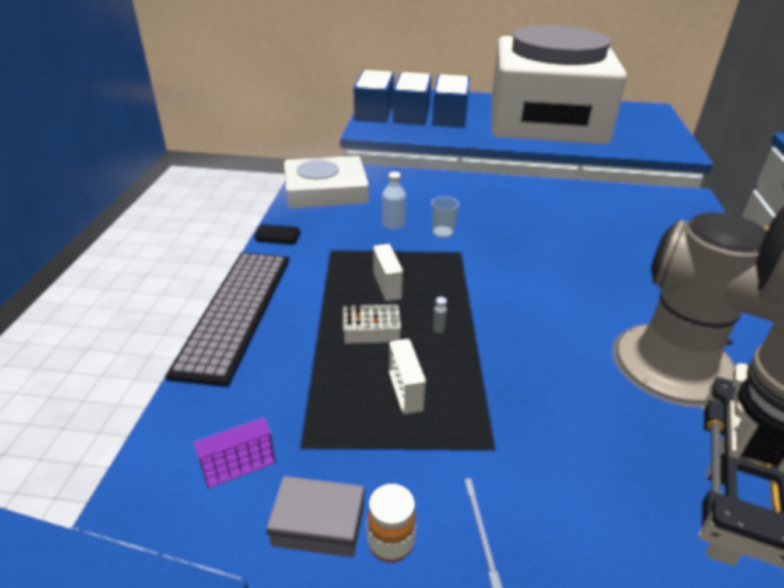

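The white trays are at (333,316) and (472,295) in the enlarged top view. The purple thing at (262,212), off the mat, is the look-alike and gets left alone. The left tray seems to open towards +x and the right one towards the robot. I'll confirm that in a crop and measure the outlines.

```bash
python3 - <<'E'
from h import *
np.set_printoptions(precision=1,suppress=True)
t=capture("top");s=capture("side")
for p,c in((t,"top"),(s,"side")):
    for d in trace(p,"tray_a"):
        m=d["pixels"].astype(np.uint8)
        print(c,round(d["conf"],2),np.array(d["rect"]))
        b=cv2.boxPoints(cv2.minAreaRect(cv2.findNonZero(m)))
        for q in b: print("  ",q,"z76",ray(p,q,76)[:2],"z4",ray(p,q,4)[:2])
def crop(p,cx,cy,w=40,h=30):
    return cv2.resize(p["color"][cy-h:cy+h,cx-w:cx+w,::-1],(400,300),interpolation=cv2.INTER_CUBIC)
cv2.imwrite("pics/c.png",np.vstack([np.hstack([crop(t,238,226),crop(t,337,211)]),np.hstack([crop(s,290,268),crop(s,277,195)])]))
E
```

```text
top 0.9 [237.  226.8  29.8  16.5]
   [219.4 223.7] z76 [503.9 210.5] z4 [516.  222.3]
   [251.2 214.4] z76 [542.1 112.7] z4 [556.3 119. ]
   [255.2 228.2] z76 [498.5  95.7] z4 [510.3 101. ]
   [223.5 237.5] z76 [460.8 192.9] z4 [470.4 203.7]
top 0.59 [335.2 210.   38.   27.8]
   [316.1 208.4] z76 [578.  -93.2] z4 [594.3 -98.7]
   [351.8 198.2] z76 [ 620.8 -206. ] z4 [ 639.5 -217.9]
   [355.9 212.7] z76 [ 574.  -221.3] z4 [ 590.  -234.1]
   [320.3 222.9] z76 [ 531.8 -109.3] z4 [ 545.4 -115.7]
top 0.57 [186.4 151.5  26.1  35.2]
   [171.9 137.1] z76 [782.4 400. ] z4 [810.3 422.6]
   [182.3 131.7] z76 [804.1 368. ] z4 [833.2 388.7]
   [200.4 166.7] z76 [687.5 293.4] z4 [710.1 309.9]
   [190.  172.1] z76 [666.6 325. ] z4 [687.9 343.3]
side 0.91 [289.1 267.6  21.5  52.4]
   [271.5 246.5] z76 [558.  119.6] z4 [569.2  39.2]
   [291.6 239.8] z76 [511.1  86.7] z4 [517.5   2.9]
   [308.1 289.3] z76 [456.7 249.4] z4 [457.5 182.5]
   [288. 296.] z76 [498.9 275.4] z4 [504.  211.1]
side 0.77 [169.  322.9  58.8  48.7]
   [135.8 315.6] z76 [804.6 373.5] z4 [841.2 319.3]
   [187.9 297. ] z76 [713.8 309.3] z4 [741.1 248.5]
   [199.6 329.9] z76 [664.7 390.1] z4 [686.9 337.6]
   [147.6 348.4] z76 [751.2 446.2] z4 [782.3 399.5]
side 0.59 [276.8 195.9  18.2  38.1]
   [266. 175.] z76 [ 623.1 -209.5] z4 [ 641.  -323.7]
   [286. 175.] z76 [ 561.5 -219.3] z4 [ 573.1 -334.5]
   [286. 213.] z76 [538.4 -23.6] z4 [ 547.7 -118.6]
   [266. 213.] z76 [592.8 -15.2] z4 [ 607.7 -109.4]
```

View pics/c.png

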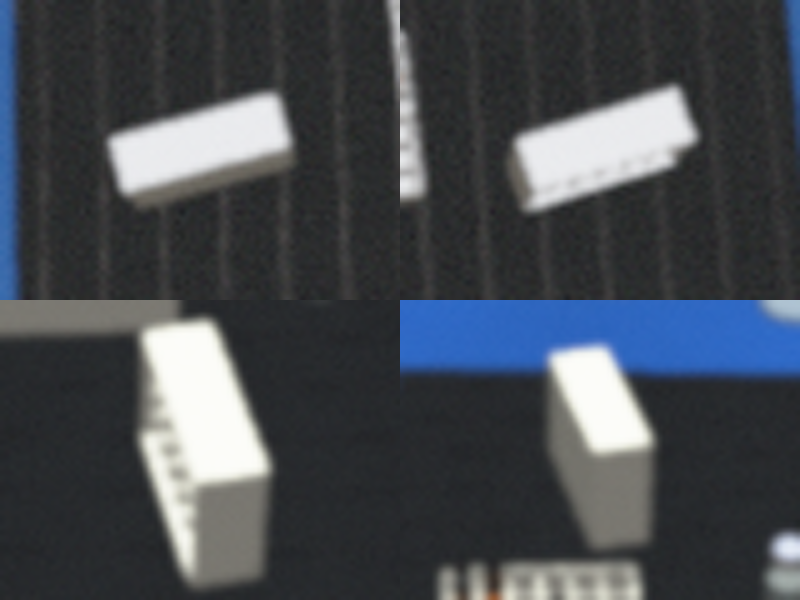

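Both facings are confirmed: the left tray opens towards +x (cells at lower-left crop, px 165,480), and the right one towards the robot (cells at upper-right crop, px 600,185). Next I compute the push points and the shifts in tool axes.

```bash
cat > plan.py <<'E'
from h import *
np.set_printoptions(precision=3,suppress=True)
from scipy.spatial.transform import Rotation as R
P={}
o=get_obs();M=R.from_euler("xyz",o["tcp_rot"]).as_matrix();t0=np.array(o["tool_pos"])
p=capture("top")
for n,q,s in(("L",[(219.6,223.6),(253.6,214.4),(256.6,225.6),(222.4,235)],1),("R",[(319.4,208.6),(353,198.4),(356.4,208.6),(322.6,219)],-1)):
    c=np.array([ray(p,u,76)[:2] for u in q]); ctr=c.mean(0)
    w=(c[0]+c[3]-c[1]-c[2])/2; d=(c[0]+c[1]-c[2]-c[3])/2
    w/=np.linalg.norm(w); nrm=s*np.array([w[1],-w[0]])
    if nrm[0]*s<0: nrm=-nrm
    print(n,"corners",c.round(0).tolist(),"len",np.linalg.norm((c[0]+c[3]-c[1]-c[2])/2),np.linalg.norm(d),"ctr",ctr,"open normal",nrm)
    pre=np.r_[ctr+nrm*(17.5+9.5+22),0]
    spin=[ (np.arctan2(*( np.array([M[0,1],M[1,1]])@np.array([[sg*w[1]*-1*0+sg*w[0],0],[0,0]])*0+0)) if 0 else 0) for sg in(1,-1)]
    yw=np.arctan2(M[1,1],M[0,1]); ww=np.arctan2(w[1],w[0])
    sp=-((ww-yw+np.pi/2)%np.pi-np.pi/2)   # tool z points down
    P[n]=pre
    print("  pre TCP",pre[:2],"shift in tool axes (m)",(M.T@np.r_[pre[:2]-t0[:2],0])/1000,"spin",sp,"push dir tool",M.T@np.r_[-nrm,0])
print(t0,"tip z",t0[2]-178);print(M, o["joint_positions"])
E
sed -i '/spin=\[/d' plan.py; python3 plan.py
```

```text
L corners [[504.0, 210.0], [543.0, 105.0], [507.0, 92.0], [468.0, 197.0]] len 111.92892801747004 37.838745116202716 ctr [505.599 151.106] open normal [0.939 0.344]
  pre TCP [551.614 167.949] shift in tool axes (m) [-0.483 -0.211 -0.   ] spin -0.6316970929138299 push dir tool [ 0.807 -0.591 -0.   ]
R corners [[578.0, -104.0], [620.0, -210.0], [588.0, -222.0], [545.0, -116.0]] len 114.40131040291573 35.1891383631874 ctr [ 582.852 -163.029] open normal [-0.929 -0.371]
  pre TCP [ 537.343 -181.193] shift in tool axes (m) [-0.567 -0.55  -0.   ] spin -0.660575359176983 push dir tool [-0.79   0.614  0.   ]
[145.477 504.437 404.747] tip z 226.74718894875377
[[-0.961  0.277  0.   ]
 [ 0.277  0.961  0.   ]
 [-0.     0.    -1.   ]] [ 1.144  0.342  1.524 -0.     1.275 -0.146]
```

```bash
python3 -m inch '[[-0.3,-0.131,0,0,0],[-0.3,-0.131,0,0,0],[-0.3,-0.131,0,0,0],[-0.3,-0.131,0,0,0],[-0.3,-0.131,0,0,0],[-0.3,-0.131,0,0,0],[-0.3,-0.131,0,0,0],[-0.3,-0.131,0,0,0]]'; python3 -m inch '[[-0.183,-0.08,0,-0.632,0],[-0.183,-0.08,0,-0.632,0],[-0.183,-0.08,0,-0.632,0],[-0.183,-0.08,0,-0.632,0],[-0.183,-0.08,0,-0.632,0],[-0.183,-0.08,0,-0.632,0],[-0.183,-0.08,0,-0.632,0],[-0.183,-0.08,0,-0.632,0]]'
```

```text
time: 1.92
tool_pos: [399.1, 293.5, 405.0]
tcp_rot: [3.141, 0.001, 2.86]
contact_force: [0.7, -0.2, -0.9]
grip_width: 43.1
finger_force: 0.0
time: 2.58
tool_pos: [551.0, 167.7, 404.3]
tcp_rot: [3.141, -0.001, -2.793]
contact_force: [0.8, -0.3, 0.4]
grip_width: 0.8
finger_force: 0.0
```

```bash
python3 plan.py; python3 -c "
from h import *
p=capture('wrist');save(p,'w1.png');o=get_obs();print(o['grip_width'])"
```

```text
L corners [[504.0, 210.0], [543.0, 105.0], [507.0, 92.0], [468.0, 197.0]] len 111.92892801747004 37.838745116202716 ctr [505.599 151.106] open normal [0.939 0.344]
  pre TCP [551.614 167.949] shift in tool axes (m) [-0.001 -0.    -0.   ] spin -0.002205139339023443 push dir tool [ 1.    -0.002  0.001]
R corners [[578.0, -104.0], [620.0, -210.0], [588.0, -222.0], [545.0, -116.0]] len 114.40131040291573 35.1891383631874 ctr [ 582.852 -163.029] open normal [-0.929 -0.371]
  pre TCP [ 537.343 -181.193] shift in tool axes (m) [ 0.132 -0.323 -0.   ] spin -0.031083405602176706 push dir tool [-1.     0.031 -0.001]
[550.985 167.725 404.342] tip z 226.34249674460244
[[-0.94  -0.342 -0.001]
 [-0.342  0.94   0.   ]
 [ 0.001  0.001 -1.   ]] [ 0.162  0.437  1.379  0.001  1.327 -1.757]
0.4833089785595418
```

View pics/w1.png

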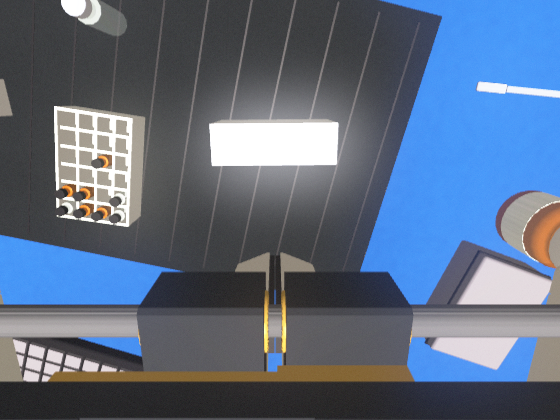

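The wrist view shows the tray's top face at rows 122–165, centred on column 273. The fingertips at column 275 line up with it. I'll check the front edge numerically, then descend.

```bash
python3 -c "
from h import *
p=capture('wrist')
for u in ((273,165),(273,122),(211,165),(337,165)): print(ray(p,u,76))"
python3 -m inch '[[0,0,0.04,0,0],[0,0,0.08,0,0],[0,0,0.12,0,0],[0,0,0.15,0,0],[0,0,0.164,0,0],[0,0,0.164,0,0]]'
```

```text
[525.02150354 159.0796646   76.        ]
[490.91365155 146.64928214  76.        ]
[543.54623036 108.46806238  76.        ]
[505.90341035 211.31240934  76.        ]
time: 3.23
tool_pos: [549.2, 168.7, 237.3]
tcp_rot: [3.14, -0.007, -2.789]
contact_force: [-0.5, -0.7, -0.8]
grip_width: 0.3
finger_force: 0.0
```

```bash
python3 -m inch '[[0.008,0,0,0,0],[0.014,0,0,0,0],[0.02,0,0,0,0],[0.026,0,0,0,0],[0.032,0,0,0,0],[0.038,0,0,0,0],[0.044,0,0,0,0],[0.05,0,0,0,0]]'; python3 -m inch '[[0.006,0,0,0,0],[0.008,0,0,0,0],[0.008,0,0,0,0],[-0.03,0,-0.02,0,0],[-0.03,0,-0.06,0,0],[-0.03,0,-0.1,0,0],[-0.03,0,-0.14,0,0],[-0.03,0,-0.17,0,0]]'
python3 -c "
from h import *
p=capture('side');save(p,'s2.png',(230,150,370,310),4)
for n,z in(('tray_a_center',21.5),('vial',4)):
  for d in tip_of(p,n): print(n,d['centre'],d['conf'],ray(p,d['centre'],z))"
```

```text
time: 3.9
tool_pos: [503.5, 150.4, 240.9]
tcp_rot: [3.142, 0.0, -2.79]
contact_force: [0.2, 0.4, -0.0]
grip_width: 0.7
finger_force: 0.0
time: 4.57
tool_pos: [532.6, 161.1, 414.0]
tcp_rot: [-3.141, 0.003, -2.79]
contact_force: [1.2, 0.4, 0.1]
grip_width: 0.4
finger_force: 0.0
tray_a_center [309.2, 273.1] 0.88 [458.71819693 143.93012646  21.5       ]
tray_a_center [168.8, 325.0] 0.59 [751.42326472 347.18662234  21.5       ]
vial [310.4, 234.8] 0.53 [466.8109189 -26.7478653   4.       ]
```

View pics/s2.png

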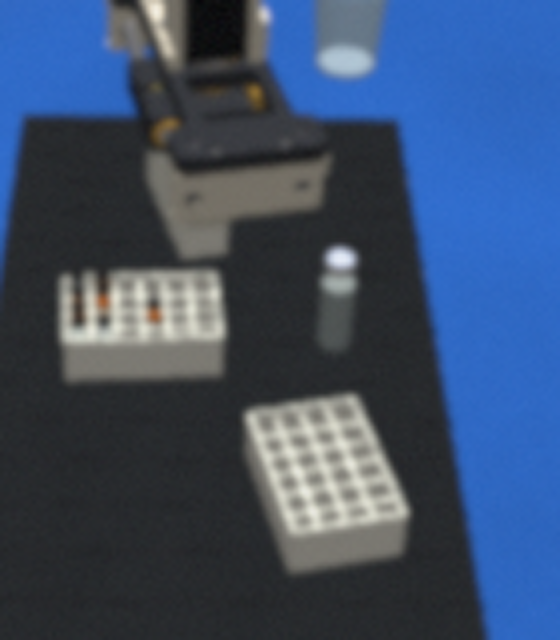

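```bash
python3 plan.py|grep -A1 -E "^R|^\["
```

```text
R corners [[578.0, -104.0], [620.0, -210.0], [588.0, -222.0], [545.0, -116.0]] len 114.40131040291573 35.1891383631874 ctr [ 582.852 -163.029] open normal [-0.929 -0.371]
  pre TCP [ 537.343 -181.193] shift in tool axes (m) [ 0.113 -0.323 -0.   ] spin -0.02844593184888833 push dir tool [-1.     0.028  0.006]
[532.682 161.127 413.391] tip z 235.39096348750695
[[-0.939 -0.344  0.006]
 [-0.344  0.939  0.001]
```

The first tray lies flat with its cells up (crop 325,465), clear of the upright vial at (338,300). Now I move above and in front of the right tray.

```bash
python3 -m inch '[[0.114,-0.323,0,-0.028,0],[0.114,-0.323,0,-0.028,0],[0.114,-0.323,0,-0.028,0],[0.114,-0.323,0,-0.028,0],[0.114,-0.323,0,-0.028,0],[0.114,-0.323,0,-0.028,0],[0.114,-0.323,0,-0.028,0],[0.114,-0.323,0,-0.028,0]]'; python3 -m inch '[[0,0,0,0,0],[0,0,0,0,0],[0,0,0,0,0]]'; python3 plan.py|grep -A1 -E "^R|^\["; python3 -c "
from h import *
p=capture('wrist');save(p,'w3.png')"
```

```text
time: 5.43
tool_pos: [535.8, -174.3, 408.5]
tcp_rot: [3.139, -0.002, -2.762]
contact_force: [0.7, 0.1, -0.1]
grip_width: 0.4
finger_force: 0.0
time: 5.68
tool_pos: [536.1, -172.2, 408.9]
tcp_rot: [3.139, -0.002, -2.763]
contact_force: [0.5, 0.1, -0.2]
grip_width: 0.4
finger_force: 0.0
R corners [[578.0, -104.0], [620.0, -210.0], [588.0, -222.0], [545.0, -116.0]] len 114.40131040291573 35.1891383631874 ctr [ 582.852 -163.029] open normal [-0.929 -0.371]
  pre TCP [ 537.343 -181.193] shift in tool axes (m) [ 0.002 -0.009 -0.   ] spin -0.001464152909760541 push dir tool [-1.     0.001 -0.002]
[ 536.109 -172.229  408.916] tip z 230.91644057293928
[[-0.929 -0.369 -0.003]
 [-0.369  0.929  0.002]
```

View pics/w3.png

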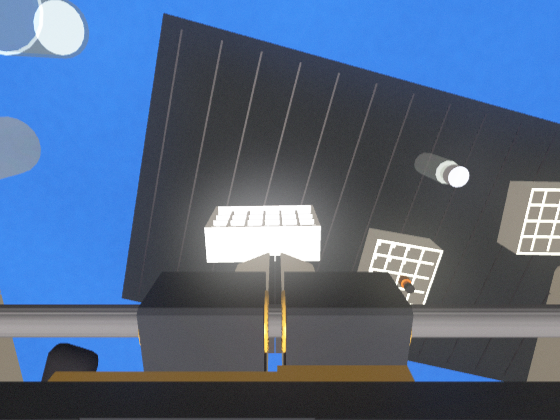

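The wrist view shows the open cells at rows 207–225 facing the pusher side, and the top face at columns 206–320, centred on 263. Edge check next.

```bash
python3 -c "
from h import *
p=capture('wrist');o=get_obs();n=np.array([-.929,-.371])
for u in ((263,225),(206,225),(320,225)):
  r=ray(p,u,76)[:2];print(r,(np.array(o['tool_pos'])[:2]-r)@n, (np.array(o['tool_pos'])[:2]-r)@[-.371,.929])"
```

```text
[ 567.32786903 -168.69526061] 29.57591994726538 9.422599201045191
[ 586.98357037 -217.86989051] 29.592278797353906 62.39809557861075
[ 547.66801191 -119.51023378] 29.559557638448112 -43.56409771140583
```

```bash
python3 -m inch '[[0.002,-0.009,0.04,0,0],[0.002,-0.009,0.08,0,0],[0.002,-0.009,0.12,0,0],[0.002,-0.009,0.15,0,0],[0.002,-0.009,0.168,0,0],[0.002,-0.009,0.168,0,0]]'; python3 -m inch '[[-0.008,0,0,0,0],[-0.014,0,0,0,0],[-0.02,0,0,0,0],[-0.026,0,0,0,0],[-0.032,0,0,0,0],[-0.038,0,0,0,0],[-0.044,0,0,0,0],[-0.05,0,0,0,0]]'; python3 -m inch '[[-0.006,0,0,0,0],[-0.01,0,0,0,0],[-0.01,0,0,0,0],[0.03,0,-0.02,0,0],[0.03,0,-0.06,0,0],[0.03,0,-0.1,0,0],[0.03,0,-0.14,0,0],[0.03,0,-0.17,0,0]]'
python3 -m inch '[[0.2,0,0,0,0],[0.2,0,0,0,0],[0.2,0,0,0,0],[0.2,0,0,0,0],[0.2,0,0,0,0],[0.2,0,0,0,0],[0.2,0,0,0,0],[0.2,0,0,0,0]]'
python3 -c "
from h import *
p=capture('side');save(p,'s4.png',(230,130,370,310),3.3)
for n,z in(('tray_a_center',21.5),('vial',4),('full_tray',4)):
  for d in tip_of(p,n): print(n,d['centre'],d['conf'],ray(p,d['centre'],z))"
```

```text
time: 6.33
tool_pos: [536.7, -179.5, 238.6]
tcp_rot: [3.135, -0.005, -2.76]
contact_force: [-0.3, 1.0, -0.6]
grip_width: 0.6
finger_force: 0.0
time: 7.0
tool_pos: [584.8, -162.7, 242.9]
tcp_rot: [-3.141, 0.0, -2.762]
contact_force: [0.9, -0.4, -0.4]
grip_width: 0.2
finger_force: 0.0
time: 7.67
tool_pos: [555.9, -174.2, 416.4]
tcp_rot: [-3.139, 0.002, -2.763]
contact_force: [1.4, -0.4, 1.0]
grip_width: 0.4
finger_force: 0.0
time: 8.33
tool_pos: [370.7, -248.2, 413.0]
tcp_rot: [-3.141, 0.001, -2.763]
contact_force: [0.1, -0.3, 0.1]
grip_width: 0.7
finger_force: 0.0
tray_a_center [170.1, 323.6] 0.95 [749.87681723 343.14864097  21.5       ]
tray_a_center [307.4, 273.9] 0.79 [462.97449886 147.38033729  21.5       ]
vial [310.7, 237.9] 0.57 [464.99735142 -13.25783374   4.        ]
full_tray [265.1, 235.0] 0.87 [594.24901044  -6.63844918   4.        ]
```

View pics/s4.png

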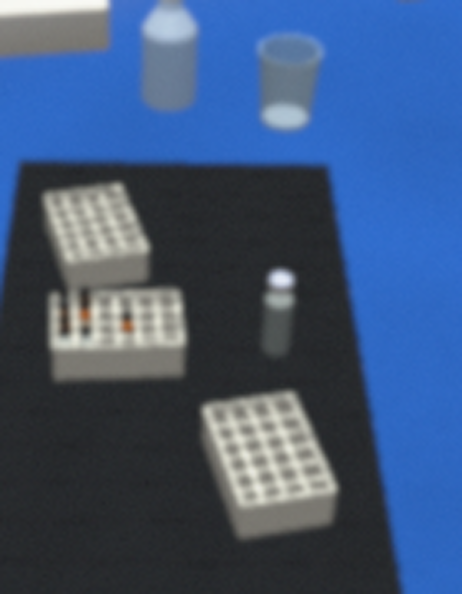

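Both trays lie flat with their cells up (crop 95,235 and 270,460); the vial and full tray have not moved. One numeric check on the second tray's margin to the mat edge, then hand in.

```bash
python3 -c "
from h import *
p=capture('side');print(ray(p,(258.8,198),35))
t=capture('top');print(ray(t,(292.9,221.7),4))
for d in trace(t,'tray_a'): print(d['conf'],d['rect'],ray(t,d['rect'][:2],30))
for d in look_for(t,'mat'): print(d['rect'],ray(t,[d['rect'][0],d['rect'][1]-d['rect'][3]/2],4))
print(get_obs()['time'],close_job())"
```

```text
[ 634.67218886 -140.56924827   35.        ]
[542.30874188 -23.50657926   4.        ]
0.97 [186.1, 151.1, 26.9, 36.1] [753.6110918  359.31544991  30.        ]
0.9 [240.8, 242.7, 37.1, 26.4] [454.38666257 141.67911103  30.        ]
0.72 [328.2, 195.6, 39.2, 33.0] [ 635.46576444 -134.45314742   30.        ]
[288.6, 223.3, 176.5, 99.6] [709.97944267   3.54918258   4.        ]
the job is handed in; nothing more can be done
8.7333 None
```

Both white trays were pushed over and lie flat on the mat, open side up, well inside its edges; nothing else on the bench appears to have moved, and I handed the job in at 8.7 s (no verdict was returned).

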